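# Set the check load on a bench load stand with its coarse and fine knobs

## Task

Set the check load on the bench load stand: turn the big outer (coarse) knob clockwise only until the foot comes down and lightly touches the gauge block, with the needle of the load dial just off zero (about 2 to 14 N). Then leave the coarse knob alone and bring the load up with the small inner (fine) knob until the needle stands in the green band (30 N, give or take 4), and let go. Never overload the stand past 45 N, keep the block where it lies under the foot, and do not disturb the jar, tin, lid and tweezers round the stand.

Things in the scene. Friction and masses are not known exactly. Their poses are not given: they have to be found in the camera images.
- stand: Load stand fixed on the table: grey base 232 x 130 mm, steel column behind (top z 163 mm), arm (its clamp reaches 121 mm behind the axis), dial in front. Origin: on the table, below the vertical axis shared by knobs, spindle and platen; -x is its front. The arm's height differs by up to 6 mm; its top is 12 mm below the coarse knob (a 41 mm wide, 5 mm high collar on it). Only the knobs stand higher.
- coarse_grip (a point): Centre of the coarse knob: black knurled disc, 56 mm diameter, 16 mm high, axis vertical. Clockwise from above drives the spindle down 6 mm per rad, and the fine knob rides down with it; the coarse knob itself keeps its height. Holds where left. Friction about 0.30 N m; each newton of load adds 0.006 N m when turning down. Once the foot touches, the load grows 180 N per rad of this knob.
- fine_grip (a point): Centre of the fine knob: bright knurled cylinder, 25 mm diameter, 20 mm high, coaxial above the coarse knob: 15 mm air between the two at the start, less 6 mm per rad of the coarse knob. Clockwise from above drives the foot down 1.5 mm per rad; it keeps its height. Holds where left. Friction about 0.10 N m plus 0.0015 N m per newton. Foot on the block: load grows 45 N per rad.
- coarse (a joint): coarse knob angle, rad: 0 at the start (foot up), grows clockwise seen from above (foot down), range 0 to 2.1
- fine (a joint): fine knob angle, rad: 0 at the start (on its back stop, turns clockwise only), grows clockwise seen from above (foot down), range 0 to 3.0
- needle (a joint): needle of the load dial, rad clockwise from zero load: 0.0785 rad (4.5 degrees) per newton of foot load, so 30 N = 2.36 rad; already tared for the block
- dial_centre (a point): Centre of the load dial's white face, 58 mm diameter, tilted 45 degrees up to the front. The black needle with brass hub points to the lower left at no load and turns clockwise: 30 N is straight up the face, 60 N lower right. Long ticks every 10 N, short every 2 N; green band 26 to 34 N, red 45 to 60 N.
- foot_tip (a point): centre of the flat underside of the brass foot, 18 mm diameter; at the start 4 to 10 mm above the block's raised land
- spindle: steel spindle with the brass foot, moves only up and down with the two knobs; origin at the foot's underside. The load is the force between foot and gauge block.
- gauge_block: loose grey step gauge block, 30 x 60 x 20 mm, lying on the platen; origin under its centre. The raised land (30 x 20 mm, centred at y = -14 mm, top 20 mm above the origin) is under the foot; the rest is 12 mm high. The steel platen (76 mm diameter, top 46 mm above the table) is stiffly sprung: it sinks only 0.033 mm per newton.
- screw_jar: loose white jar with red cap, 52 mm diameter, 71 mm high, on the table beside the stand; origin under its centre. Leave alone.
- clip_tin: loose open gold tin of blue clips, 88 mm diameter, 28 mm high, on the table beside the stand; origin under its centre. Leave alone.
- tin_lid: loose gold lid lying flat, 91 mm diameter, 10 mm high, on the table; origin under its centre. Leave alone.
- tweezers: loose steel tweezers lying on the table, 13 x 133 x 7 mm, long along their y; origin under their centre. Leave alone.

How it is judged:
By the outcome, as a careful person would: the job done as asked, in the order asked, and still so for the second after the job is handed in, with the robot touching nothing.
It also fails if it takes over 54 s, if anything falls off the work surface, if the arm or the gripper's body presses on something with over 40 N, if the wrist force passes 120 N, or if a joint passes its speed limit or range.

## Robot

A 7-joint arm with a two-finger parallel gripper is mounted at the origin on the work surface; the furniture and walls round the work are solid. World frame = base frame: x ahead of the robot, y to its left, z up, the work surface at z = 0. Lengths are in m, angles in rad, forces in N, time in s.
With the tool pointing down it reaches from about 0.425 to 0.95 m from the base axis. Payload 4.7 kg.
Tool frame: the origin (TCP) lies on the centre line of the jaws, within the pads' length; the fingertips stand robot.nose_length ahead of it and the grasp point (between the pads) lies 8 mm behind it (robot.nose_length is the distance from the TCP to the fingertips, in m); z points along the fingers, x is the direction in which the jaws open and shut, and the axes are right-handed (so a half turn about z gives the same grasp; the last joint's range is limited). The gripper opens to 85 mm and grips with 20 to 120 N. Pads are 22 mm wide; open, the fingers measure 114 mm over their backs; the gripper's body (76 mm by 85 mm) begins 54 mm behind the grasp point. The pads swing forward as they close: fully open they stand 13 mm farther back than shut.
Start: joints at [1.173, 0.469, -0.049, 1.532, 0.024, 1.141, -0.082], TCP at [0.243, -0.63, 0.242] pointing down, gripper open.
Joint ranges: [-2.59, 2.59], [-0.33, 1.99], [-1.39, 1.29], [0.1, 2.45], [-1.04, 4.18], [0.21, 1.99], [-2.66, 2.66]. Speed limits (rad/s): [2.57, 2.57, 3.14, 3.14, 3.14, 3.14, 3.14].

## Interface

Orientations are given as [roll, pitch, yaw] about the fixed x, y, z axes, in that order (R = Rz(yaw) Ry(pitch) Rx(roll)).
In Python, from plant import robot gives the robot as it stands. Calls block until the motion is done:
- robot.goto(position, orientation): joint-space move of the TCP to a pose.
- robot.move_straight(position, vel=0.15, attitude=None, contact_N=None): straight line of the TCP; attitude=None keeps the orientation; vel is the mean speed in m/s. With contact_N (N) it stops when the force on the tool has changed by that much, and returns True; else False.
- robot.move_joints(angles): joint-space move.
- robot.grip(opening, strength=None): opening from 0.0 (shut) to 1.0 (fully open); strength is the grip in N (None keeps the last); returns when the fingers have stopped.
- robot.sleep(seconds).
- robot.inverse_kinematics(position, orientation): joint angles nearest the present ones, or None.
- robot.sense(): the state.
- robot.grab_frame(name): name is "scene" or "top" or "wrist"; returns a dict with "image" (420x560x3 uint8, red, green, blue), "range_z" (420x560 float32, m along the optical axis (not along the pixel's ray), 0 where there is no reading), "fx", "fy", "cx", "cy" (pixels), "R" (3x3) and "t" (3): a world point X has camera coordinates R X + t. Camera axes: x right, y down, z forward; pixel columns grow to the right and rows downward; lengths in m; the calibration is good to about 2 mm. The wrist camera is an equidistant fisheye: a pixel r from the principal point sees the ray r / f radians off the axis. A picture is of the moment at which its call begins.
A pose or a line that the arm cannot do raises robot.IKError and nothing moves.
- robot.close_job(): hands the job in, once; it reports no verdict.
The state is a dict: "t": time; "joint_pos": joint angles; "joint_velocities": joint speeds; "effort": joint torques, N m; "tcp_pos": TCP position; "tcp_rot": TCP orientation; "wrist_force": force on the tool from outside, world axes, zero at the start; "torque": the same for the moment, N m; "opening": opening from 0.0 (shut) to 1.0 (fully open).
Only numpy, scipy, OpenCV 4.12 (cv2) and the standard library are available. Lean on these libraries where they do the work, as an engineer would, in place of code of your own. Each camera call takes 0.05 s, during which the arm holds its last target. There are 200 camera calls.

## Working session

There is one attempt and no reset: what is moved stays moved. The work goes in short steps, each a Python script; the robot and the scene stay as the last script left them, time stands still between calls to the robot, and variables do not carry over. Pictures are saved under pics/ and viewed, about 8 in all and at most 12, crops included, and the job is handed in when it is done.

```bash
ls; mkdir -p pics; python3 - <<'E'
from plant import robot
import cv2, numpy as np, pickle
d={}
for n in ("scene","top"):
    f=robot.grab_frame(n); d[n]=f
    cv2.imwrite(f"pics/{n}0.png",f["image"][:,:,::-1])
    print(n,f["fx"],f["cx"],f["cy"],(-f["R"].T@f["t"]).round(3))
pickle.dump(d,open("f0.pkl","wb"))
print(robot.nose_length,robot.sense())
E
```

```text
pics
scene 463.0112434483332 276.01441912921155 211.48853102155255 [0.023 0.388 0.801]
top 416.18899313956786 277.6084082522432 203.7761763438254 [0.417 0.112 0.982]
0.011 {'t': 0.1, 'joint_pos': array([ 1.17311197,  0.46934288, -0.04863156,  1.53356273,  0.02410865,
        1.14097842, -0.0823032 ]), 'joint_velocities': array([ 0.00067272, -0.00215352, -0.0008665 , -0.00264848,  0.00051762,
       -0.00133013, -0.00053635]), 'effort': array([ 1.02884740e-03, -5.11514890e+01, -4.68339678e-02, -2.38391733e+01,
        1.08215478e-02,  4.37509851e-03, -5.82033664e-06]), 'tcp_pos': array([ 0.24317952, -0.62914335,  0.24138349]), 'tcp_rot': array([ 3.14154327e+00,  1.70471094e-03, -1.20195017e+00]), 'wrist_force': array([-0.28532776, -0.08252483,  0.03092174]), 'torque': array([0.02899225, 0.01206454, 0.02566664]), 'opening': 0.9974271122429642}
```

View pics/scene0.png

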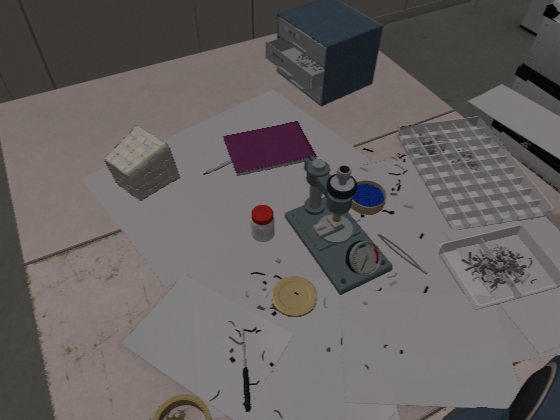

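View pics/top0.png

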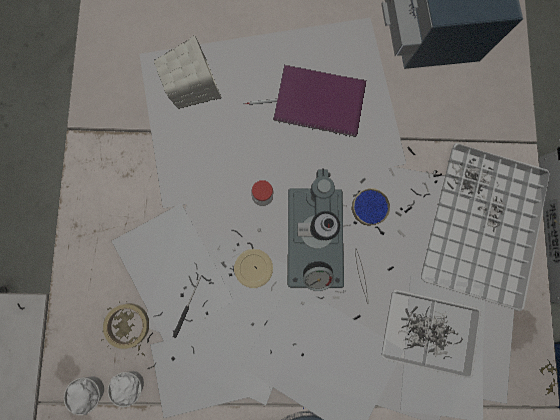

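The scene view shows the stand with its knobs at about (343,185) and the dial at (365,258). In the top view the knobs are at (326,225), the dial at (318,278) and the column at (322,183). I'll measure these from the depth.

```bash
cat > h.py <<'E'
import numpy as np, cv2
def cloud(f):
    z=f["range_z"]; v,u=np.mgrid[:z.shape[0],:z.shape[1]]
    C=np.dstack([(u-f["cx"])/f["fx"]*z,(v-f["cy"])/f["fy"]*z,z])
    P=(C-f["t"])@f["R"]; P[z==0]=np.nan
    return P
def proj(f,X):
    c=np.asarray(X)@f["R"].T+f["t"]; return np.stack([c[...,0]/c[...,2]*f["fx"]+f["cx"],c[...,1]/c[...,2]*f["fy"]+f["cy"]],-1)
E
python3 - <<'E'
import pickle; from h import *
d=pickle.load(open("f0.pkl","rb"))
for n,(u,v) in (("top",(326,225)),("scene",(343,180))):
    P=cloud(d[n]); print(n)
    c=P[v,u]; print(c)
    m=(np.hypot(P[...,0]-c[0],P[...,1]-c[1])<.16)
    Z=P[...,2]
    h,e=np.histogram(Z[m],bins=np.arange(0,.28,.004)); print([(round(float(a),3),int(k)) for a,k in zip(e,h) if k>5])
    for lo,hi in ((.205,.26),(.16,.205)):
        q=P[m&(Z>lo)&(Z<hi)]; print(lo,len(q),q.min(0).round(3) if len(q) else 0,q.max(0).round(3) if len(q) else 0,np.median(q,0).round(4) if len(q) else 0)
f=d["top"];P=cloud(f)
for nm,px in dict(cornerFL=(289,287),cornerFR=(342,288),BL=(289,190),BR=(342,191),jar=(262,190),tin=(371,206),lid=(253,268),tw1=(357,250),tw2=(367,301),dial=(318,278),col=(322,183)).items(): print(nm,P[px[1],px[0]].round(3))
r=[]
for n,(x0,y0,x1,y1) in (("top",(270,150,390,310)),("scene",(280,140,410,300))):
    im=d[n]["image"][y0:y1,x0:x1,::-1]; s=min(400/im.shape[1],560/im.shape[0]); r.append(cv2.resize(im,(400,560) ,interpolation=cv2.INTER_CUBIC))
cv2.imwrite("pics/crop0.png",np.clip(np.hstack(r)*1.5,0,255))
E
```

```text
top
[ 0.50485852 -0.00426444  0.21627906]
[(0.0, 3774), (0.004, 947), (0.008, 397), (0.012, 104), (0.016, 449), (0.02, 1700), (0.024, 1120), (0.028, 414), (0.032, 26), (0.036, 68), (0.04, 90), (0.044, 250), (0.048, 69), (0.052, 111), (0.056, 174), (0.06, 70), (0.064, 94), (0.068, 267), (0.072, 109), (0.076, 90), (0.08, 81), (0.084, 53), (0.088, 36), (0.092, 20), (0.12, 13), (0.124, 14), (0.128, 10), (0.132, 19), (0.136, 32), (0.14, 31), (0.144, 211), (0.148, 224), (0.152, 78), (0.156, 17), (0.16, 117), (0.164, 22), (0.168, 9), (0.172, 20), (0.176, 311), (0.18, 160), (0.204, 6), (0.208, 24), (0.212, 108), (0.216, 23)]
0.205 158 [ 0.497 -0.022  0.206] [0.522 0.004 0.219] [ 0.509  -0.0081  0.2141]
0.16 650 [ 0.482 -0.036  0.16 ] [0.605 0.019 0.205] [ 0.5134 -0.0058  0.1789]
scene
[ 4.97842834e-01 -4.35094694e-04  1.99134663e-01]
[(0.0, 3460), (0.004, 1223), (0.008, 612), (0.012, 211), (0.016, 452), (0.02, 1600), (0.024, 949), (0.028, 375), (0.032, 62), (0.036, 163), (0.04, 168), (0.044, 406), (0.048, 176), (0.052, 187), (0.056, 297), (0.06, 176), (0.064, 206), (0.068, 290), (0.072, 139)
[... 269 characters left out ...]
1), (0.172, 50), (0.176, 288), (0.18, 111), (0.184, 15), (0.196, 20), (0.2, 23), (0.204, 23), (0.208, 29), (0.212, 97), (0.216, 8)]
0.205 153 [ 0.494 -0.02   0.205] [0.521 0.005 0.217] [ 0.505  -0.0061  0.2135]
0.16 690 [ 0.479 -0.036  0.16 ] [0.603 0.02  0.205] [ 0.5016 -0.0018  0.1786]
cornerFL [0.383 0.05  0.012]
cornerFR [ 0.383 -0.074  0.   ]
BL [0.609 0.054 0.018]
BR [ 0.609 -0.072  0.02 ]
jar [0.597 0.117 0.067]
tin [ 0.575 -0.141  0.02 ]
lid [0.425 0.134 0.006]
tw1 [ 0.471 -0.11   0.005]
tw2 [ 0.355 -0.132  0.005]
dial [ 0.406 -0.009  0.069]
col [ 0.596 -0.004  0.162][ WARN:0@0.410] global loadsave.cpp:1063 imwrite_ Unsupported depth image for selected encoder is fallbacked to CV_8U.
```

View pics/crop0.png

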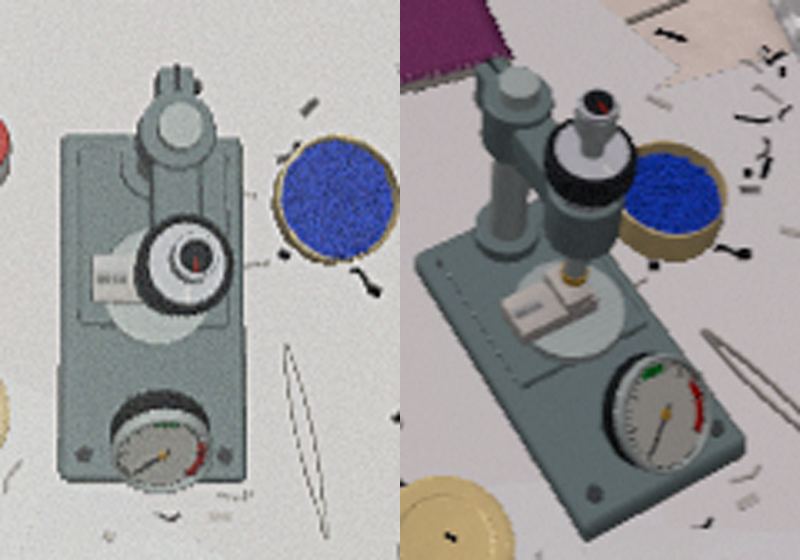

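The crop confirms the layout: knobs coaxial and needle at lower left. The axis is at about (0.5085, -0.008), the coarse knob top at z ≈ 0.179 and the fine knob top at ≈ 0.214. Next I'll check IK over the yaws I might use.

```bash
python3 - <<'E'
from plant import robot
import numpy as np
for yaw in np.arange(-3,3.01,.5):
    r=[]
    for z in (.30,.168):
        q=robot.inverse_kinematics([.5085,-.008,z],[np.pi,0,yaw]); r.append(None if q is None else np.round(q,2).tolist())
    print(yaw,r)
E
```

```text
-3.0 [None, [-0.91, 0.48, 1.12, 2.05, -0.54, 0.95, -2.5]]
-2.5 [[0.29, 0.17, -0.41, 1.83, 0.07, 1.16, -2.64], [-0.79, 0.39, 0.92, 2.04, -0.4, 0.9, -2.15]]
-2.0 [[0.36, 0.18, -0.49, 1.82, 0.09, 1.16, -2.16], [0.26, 0.31, -0.4, 1.99, 0.16, 0.87, -2.22]]
-1.5 [[0.43, 0.19, -0.57, 1.82, 0.11, 1.16, -1.68], [0.33, 0.32, -0.48, 1.98, 0.19, 0.88, -1.75]]
-1.0 [[0.46, 0.2, -0.61, 1.82, 0.12, 1.16, -1.19], [0.38, 0.33, -0.54, 1.98, 0.22, 0.88, -1.28]]
-0.5 [[0.5, 0.2, -0.66, 1.82, 0.14, 1.17, -0.7], [0.42, 0.34, -0.6, 1.98, 0.25, 0.89, -0.8]]
0.0 [[0.55, 0.21, -0.71, 1.81, 0.15, 1.17, -0.21], [0.47, 0.36, -0.66, 1.97, 0.28, 0.9, -0.33]]
0.5 [[0.59, 0.22, -0.77, 1.81, 0.17, 1.17, 0.27], [0.52, 0.37, -0.72, 1.97, 0.31, 0.91, 0.14]]
1.0 [[0.63, 0.23, -0.82, 1.81, 0.18, 1.18, 0.75], [0.56, 0.39, -0.78, 1.97, 0.34, 0.92, 0.61]]
1.5 [[0.72, 0.26, -0.94, 1.81, 0.23, 1.19, 1.21], [0.64, 0.42, -0.88, 1.97, 0.4, 0.94, 1.06]]
2.0 [[0.88, 0.34, -1.17, 1.8, 0.33, 1.22, 1.61], [0.82, 0.55, -1.17, 1.96, 0.6, 1.03, 1.37]]
2.5 [[0.88, 0.34, -1.17, 1.8, 0.33, 1.22, 2.11], [0.82, 0.55, -1.17, 1.96, 0.6, 1.03, 1.87]]
3.0 [[0.88, 0.34, -1.17, 1.8, 0.33, 1.22, 2.61], [0.82, 0.55, -1.17, 1.96, 0.6, 1.03, 2.37]]
```

```bash
cat >> h.py <<'E'
from plant import robot
import pickle
AX=[.5085,-.008]
def pose(z,yaw,ax=AX): robot.goto([*ax,z],[np.pi,0,yaw])
def st(tag=""):
    s=robot.sense(); print(tag,"t",round(s["t"],2),"tcp",s["tcp_pos"].round(4),"rpy",s["tcp_rot"].round(3),"F",s["wrist_force"].round(1),"M",s["torque"].round(2),"op",round(s["opening"],3)); return s
def avg(n,k=4):
    fs=[robot.grab_frame(n) for _ in range(k)]; f=fs[-1]
    f["image"]=np.mean([g["image"] for g in fs],0).astype(np.uint8); return f
E
python3 - <<'E'
from h import *
pose(.30,1.0); st()
for n in ("scene","top","wrist"):
    f=robot.grab_frame(n); cv2.imwrite(f"/tmp/{n}.png",f["image"][:,:,::-1])
    pickle.dump(f,open(f"{n}1.pkl","wb"))
r=[cv2.imread(f"/tmp/{n}.png") for n in("scene","top","wrist")]
cv2.imwrite("pics/over.png",np.vstack([cv2.resize(np.hstack(r[:2]),(800,300)),np.hstack([cv2.resize(r[2],(400,300)),cv2.resize(r[0][140:300,280:410],(400,300))])]))
E
```

```text
t 2.51 tcp [ 0.5087 -0.0093  0.2998] rpy [-3.141  0.     0.998] F [0.2 0.9 0.1] M [0.03 0.01 0.  ] op 1.003
```

View pics/over.png

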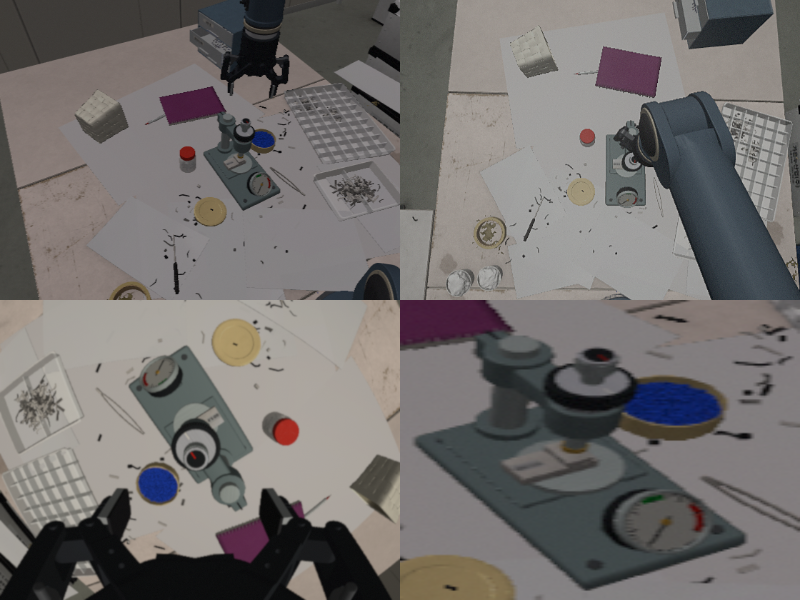

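The dial is visible in the scene, top and wrist views with the arm over the stand. I'll build a needle reader from the rectified dial face and test it on the stored frames.

```bash
cat >> h.py <<'E'
S=.5**.5
def rectify(f,c,N=200,half=.031):
    """dial face image, up = 30 N"""
    eu=np.array([S,0,S]); er=np.array([0,-1.,0])
    w=np.array([[-1,1],[1,1],[1,-1],[-1,-1]])*half
    px=proj(f,c+w[:,:1]*er+w[:,1:]*eu).astype(np.float32)
    H=cv2.getPerspectiveTransform(px,np.float32([[0,0],[N,0],[N,N],[0,N]]))
    return cv2.warpPerspective(f["image"],H,(N,N),flags=cv2.INTER_CUBIC)
def needle(im,half=.031,hub=(0,0),r0=.006,r1=.017):
    """load by darkest ray from the hub"""
    N=im.shape[0]; g=im.astype(np.float32).mean(2); k=N/2/half
    L=np.arange(-5,61,.25); a=np.radians((L-30)*4.5)
    r=np.linspace(r0,r1,30)[:,None]
    x=N/2+hub[0]+k*r*np.sin(a); y=N/2+hub[1]-k*r*np.cos(a)
    p=cv2.remap(g,x.astype(np.float32),y.astype(np.float32),cv2.INTER_LINEAR).mean(0)
    d=np.median(p)-p; i=d.argmax(); m=np.abs(L-L[i])<=4; w=np.clip(d[m]-.3*d[i],0,None)
    return float((w*L[m]).sum()/w.sum()), float(d[i])
E
python3 - <<'E'
from h import *
d=pickle.load(open("f0.pkl","rb")); out=[]
for n,f,px in (("scene",d["scene"],(367,258)),("top",d["top"],(319,279))):
    P=cloud(f); c=np.nanmedian(P[px[1]-2:px[1]+3,px[0]-2:px[0]+3].reshape(-1,3),0); print(n,c.round(4))
    im=rectify(f,c); print(needle(im)); 
    cv2.circle(im,(100,100),int(100*29/31),(0,0,255),1); out.append(cv2.resize(im,(390,390)))
cv2.imwrite("pics/dial0.png",np.hstack(out)[:,:,::-1])
E
```

```text
scene [ 0.4005 -0.0106  0.0671]
(2.7482616498048174, 33.40010452270508)
top [ 0.4036 -0.0115  0.0686]
(-0.5732812272518605, 45.3843879699707)
```

View pics/dial0.png

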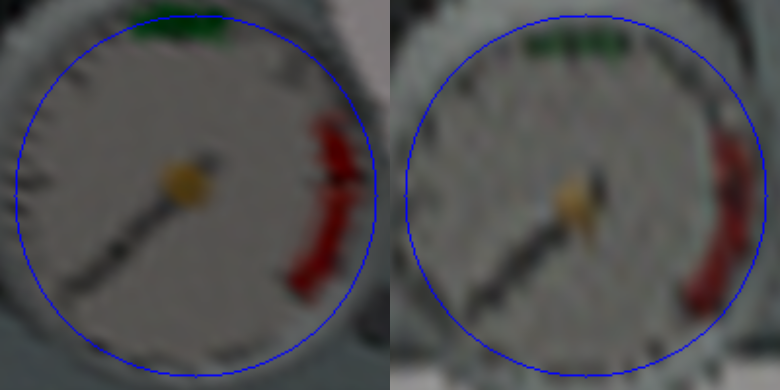

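Rectification works: the needle points lower left and the hub is about 5 px off centre in the scene view at (185,185), so I'll recentre on it. Then I'll descend onto the coarse knob, with the grasp point near its upper half so the tips stay above the arm.

```bash
cat >> h.py <<'E'
C_SC=np.array([.4005,-.0106,.0671])+np.array([0,-1,0])*-.00155+np.array([S,0,S])*.00155
def load(k=4,save=None):
    im=rectify(avg("scene",k),C_SC); v=needle(im); print("load",round(v[0],2),"q",round(v[1],1))
    if save: cv2.imwrite(save,cv2.resize(im,(300,300))[:,:,::-1])
    return v[0]
E
python3 - <<'E'
from h import *
d=pickle.load(open("f0.pkl","rb")); print(needle(rectify(d["scene"],C_SC)))
print(robot.move_straight([*AX,.168],vel=.08,contact_N=8)); st("down")
robot.grip(0.0,strength=40); st("grip")
load(2); f=robot.grab_frame("wrist"); cv2.imwrite("/tmp/w.png",f["image"][:,:,::-1])
g=robot.grab_frame("scene")["image"][:,:,::-1]
cv2.imwrite("pics/grip1.png",np.hstack([cv2.resize(f["image"][:,:,::-1],(400,300)),cv2.resize(g[110:300,250:420],(400,300))]))
E
```

```text
(0.26033316058286765, 37.35320281982422)
False
down t 4.46 tcp [ 0.5088 -0.008   0.1684] rpy [ 3.141 -0.     1.   ] F [0.3 0.2 0.3] M [-0.03 -0.05 -0.01] op 0.997
grip t 4.85 tcp [ 0.5088 -0.0079  0.1686] rpy [ 3.141 -0.     1.   ] F [-0.7 -0.2  5. ] M [ 0.14  0.26 -0.01] op 0.635
load 0.25 q 39.0
```

View pics/grip1.png

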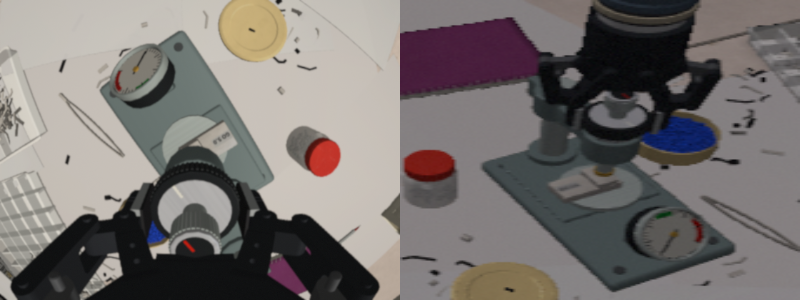

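The coarse knob is gripped (opening 0.635 ≈ 55 mm), side forces are tiny and the needle reads about 0. I'll turn clockwise in small steps, watching the needle and the moment.

```bash
python3 - <<'E'
from h import *
yaw=1.0
for k in range(12):
    step=.15 if k<4 else .06
    yaw-=step; pose(.168,yaw); s=st(f"yaw {yaw:.2f}"); v=load(1)
    if v>2.0 or np.linalg.norm(s["wrist_force"])>30: break
E
```

```text
yaw 0.85 t 5.31 tcp [ 0.509  -0.0076  0.1686] rpy [ 3.141e+00 -1.000e-03  8.520e-01] F [-1.1  2.1  6.3] M [ 0.25  0.06 -0.31] op 0.639
load 0.24 q 39.6
yaw 0.70 t 5.62 tcp [ 0.5092 -0.0073  0.1686] rpy [ 3.141e+00 -2.000e-03  7.050e-01] F [-0.7  2.5  5.9] M [ 0.42  0.02 -0.31] op 0.643
load 0.25 q 38.8
yaw 0.55 t 5.92 tcp [ 0.5095 -0.0071  0.1686] rpy [ 3.141e+00 -3.000e-03  5.570e-01] F [1.3 3.2 5.4] M [ 0.68 -0.29 -0.35] op 0.643
load 0.25 q 38.4
yaw 0.40 t 6.23 tcp [ 0.5098 -0.007   0.1686] rpy [-3.141e+00 -3.000e-03  4.080e-01] F [3.1 4.4 4.6] M [ 0.85 -0.63 -0.34] op 0.641
load 0.26 q 39.2
yaw 0.34 t 6.53 tcp [ 0.51   -0.0069  0.1686] rpy [-3.141 -0.004  0.348] F [2.6 4.7 4.2] M [ 0.85 -0.65 -0.24] op 0.636
load 0.26 q 38.5
yaw 0.28 t 6.83 tcp [ 0.5101 -0.0069  0.1686] rpy [-3.141 -0.004  0.288] F [4.1 4.1 2.7] M [ 0.9  -0.78 -0.29] op 0.641
load 0.27 q 38.4
yaw 0.22 t 7.13 tcp [ 0.5102 -0.0068  0.1686] rpy [-3.14  -0.004  0.228] F [4.  4.8 3.5] M [ 0.91 -0.81 -0.29] op 0.638
load 0.24 q 38.5
yaw 0.16 t 7.43 tcp [ 0.5104 -0.0068  0.1686] rpy [-3.14  -0.005  0.168] F [4.6 5.  3.1] M [ 1.   -0.92 -0.29] op 0.638
load 0.26 q 39.1
yaw 0.10 t 7.73 tcp [ 0.5105 -0.0068  0.1686] rpy [-3.14  -0.005  0.108] F [4.9 4.7 3.1] M [ 0.93 -1.02 -0.26] op 0.639
load 0.26 q 38.6
yaw 0.04 t 8.03 tcp [ 0.5107 -0.0067  0.1686] rpy [-3.14  -0.005  0.048] F [6.1 4.7 2.8] M [ 0.95 -1.05 -0.28] op 0.64
load 0.29 q 38.7
yaw -0.02 t 8.33 tcp [ 0.5108 -0.0068  0.1686] rpy [-3.139 -0.005 -0.012] F [6.3 5.2 1.1] M [ 1.   -1.15 -0.33] op 0.641
load 0.26 q 38.9
yaw -0.08 t 8.63 tcp [ 0.511  -0.0068  0.1686] rpy [-3.139 -0.005 -0.072] F [6.1 5.  1.9] M [ 0.94 -1.17 -0.33] op 0.639
load 0.28 q 38.4
```

```bash
python3 - <<'E'
from h import *
g=robot.grab_frame("scene")
a=g["image"][110:300,250:420,::-1]
yaw=-.08
for k in range(16):
    yaw-=.04; pose(.168,yaw); s=robot.sense(); print(round(yaw,2),s["torque"][2].round(2),s["wrist_force"].round(1),end=" "); v=load(1)
    if v>2.0 or np.linalg.norm(s["wrist_force"])>30: break
st(); g=robot.grab_frame("scene"); b=g["image"][110:300,250:420,::-1]
cv2.imwrite("pics/turn.png",np.hstack([cv2.resize(x,(400,447),interpolation=cv2.INTER_CUBIC) for x in(a,b)]))
E
```

```text
-0.12 -0.23 [7.2 4.2 1.7] load 0.28 q 38.6
-0.16 -0.23 [7.3 4.9 0.7] load 0.26 q 38.9
-0.2 -0.25 [7.7 4.6 1.2] load 0.26 q 38.2
-0.24 -0.2 [7.9 4.4 1.1] load 0.23 q 39.1
-0.28 -0.19 [7.5 3.9 1.1] load 0.26 q 38.8
-0.32 -0.23 [8.5 4.4 0.3] load 0.27 q 38.4
-0.36 -0.21 [ 8.4  5.1 -0.2] load 0.24 q 39.0
-0.4 -0.13 [8.2 3.8 0.4] load 4.26 q 48.1
 t 11.13 tcp [ 0.5117 -0.0069  0.1686] rpy [-3.137 -0.006 -0.392] F [8.7 4.4 1. ] M [ 0.91 -1.65 -0.13] op 0.64
```

View pics/turn.png

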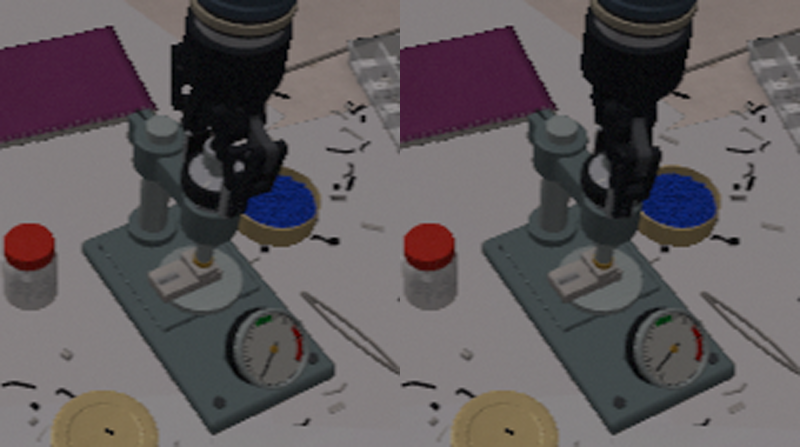

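The foot has touched and the needle reads about 4 N. I'll add a small nudge toward the middle of the window, then release and re-read.

```bash
python3 - <<'E'
from h import *
pose(.168,-.42); robot.sleep(.3); v=load(3)
if v<5.5: pose(.168,-.432); robot.sleep(.2); v=load(3)
robot.grip(.85); st("rel"); v=load(3)
E
```

```text
load 6.25 q 54.4
rel t 12.2 tcp [ 0.5073 -0.0088  0.1671] rpy [ 3.14e+00  2.00e-03 -4.18e-01] F [-0.1  0.2  0.1] M [-0.02 -0.04 -0.01] op 0.852
load 6.23 q 54.5
```

The coarse setting holds at 6.2 N after release. Now I'll grip the fine knob.

```bash
python3 - <<'E'
from h import *
robot.move_straight([.5073,-.0088,.196],vel=.06)
robot.move_straight([.5105,-.009,.196],vel=.03,contact_N=5); st("up")
robot.grip(0.0,strength=40); st("grip"); load(3)
f=robot.grab_frame("wrist")["image"]; g=robot.grab_frame("scene")["image"][110:300,250:420]
cv2.imwrite("pics/fine.png",np.hstack([cv2.resize(f,(480,360)),cv2.resize(g,(320,360))])[:,:,::-1])
E
```

```text
up t 13.22 tcp [ 0.5106 -0.009   0.1957] rpy [ 3.142e+00  1.000e-03 -4.200e-01] F [-0.5  0.5  1.4] M [ 0.   -0.01  0.01] op 0.851
grip t 13.72 tcp [ 0.5108 -0.0091  0.1962] rpy [-3.141e+00 -1.000e-03 -4.200e-01] F [0.1 0.1 0.6] M [-0.12 -0.13  0.03] op 0.274
load 6.3 q 56.5
```

View pics/fine.png

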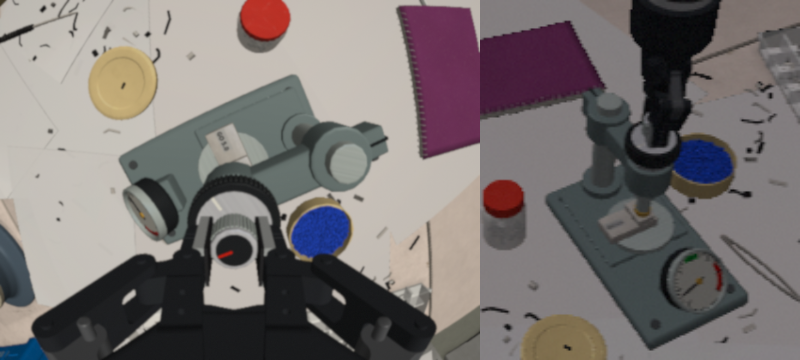

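The fine knob is between the pads, clear above the coarse knob, and the load is unchanged. I'll turn it in with needle feedback.

```bash
python3 - <<'E'
from h import *
yaw=-.42; ax=[.5106,-.009]; v=6.3
for k in range(14):
    step=float(np.clip((30-v)/45*.8,.015,.08)); yaw-=step; pose(.196,yaw,ax); robot.sleep(.15)
    s=robot.sense(); print(round(yaw,3),s["torque"][2].round(2),s["wrist_force"].round(1),end=" "); v=load(2)
    if v>29.2 or yaw<-1.3: break
robot.sleep(.3); v=load(3)
E
```

```text
-0.5 -0.07 [0.5 0.2 1.8] load 8.91 q 55.4
-0.58 -0.09 [ 1.4 -1.   4.4] load 11.46 q 56.9
-0.66 -0.05 [ 0.8 -1.9  4.4] load 13.88 q 47.5
-0.74 -0.04 [ 0.7 -1.8  4.8] load 16.2 q 48.9
-0.82 -0.05 [ 1.2 -1.7  4.7] load 18.55 q 49.0
-0.9 -0.04 [ 1.8 -1.   6. ] load 21.04 q 50.6
-0.98 -0.05 [ 0.6 -2.5  6.8] load 23.19 q 49.6
-1.06 0.0 [ 1.5 -1.7  5. ] load 25.46 q 46.1
-1.14 -0.1 [ 0.8 -1.3  5.6] load 27.83 q 38.7
-1.179 0.03 [ 0.7 -1.2  5.8] load 28.67 q 42.5
-1.202 0.01 [ 1.5 -2.7  5.8] load 29.42 q 38.5
load 29.43 q 38.7
```

The load has reached 29.4 N. I'll release, retreat straight up and verify.

```bash
python3 - <<'E'
from h import *
robot.grip(.6); st("rel"); load(3)
p=robot.sense()["tcp_pos"]; robot.move_straight([p[0],p[1],.31],vel=.12); robot.sleep(.5); st("up")
v=load(4,"/tmp/d.png"); g=robot.grab_frame("scene"); im=g["image"][100:310,230:420]; t=robot.grab_frame("top"); 
vt=needle(rectify(t,np.array([.4036,-.0115,.0686])+np.array([0,.0016,0])+np.array([S,0,S])*-.0008)); print("top",vt)
cv2.imwrite("pics/end.png",np.hstack([cv2.resize(cv2.imread("/tmp/d.png"),(380,420)),cv2.resize(im,(400,420))[:,:,::-1]]))
d=pickle.load(open("f0.pkl","rb"))["scene"]
A,B=cloud(d),cloud(g)
print("image diff at jar/tin/lid/tweezers")
for n,X,r in (("jar",(.6,.117,.071),.05),("lid",(.425,.134,.01),.06),("tw",(.413,-.121,.005),.07),("block",(.51,.006,.06),.03)):
    u,v=proj(g,np.array(X)); q=int(r*500); s=np.s_[int(v)-q:int(v)+q,int(u)-q:int(u)+q]
    a,b=(cv2.cvtColor(x["image"][s],cv2.COLOR_RGB2GRAY).astype(np.float32) for x in (d,g)); print(n,cv2.phaseCorrelate(a,b))
E
```

```text
rel t 20.31 tcp [ 0.51   -0.0088  0.1955] rpy [ 3.140e+00  1.000e-03 -1.202e+00] F [-0.1 -0.6 -0.6] M [-0.03 -0.02  0.  ] op 0.599
load 28.71 q 42.3
up t 22.06 tcp [ 0.5104 -0.0089  0.3099] rpy [ 3.141  0.    -1.202] F [-0.2 -0.6 -0.8] M [ 0.04  0.01 -0.01] op 0.601
load 28.69 q 41.4
top (28.90623042519529, 46.30820846557617)
image diff at jar/tin/lid/tweezers
jar ((-0.025897404488510745, 0.016324153306900513), 0.9876436786651611)
lid ((0.03968376309813593, -0.0008468003914074984), 0.9866211231549581)
tw ((-0.03396746557694996, 0.002132314101217503), 0.9866833705225109)
block ((-0.32844978349254994, 0.22278112372127268), 0.9238272921244304)
```

View pics/end.png

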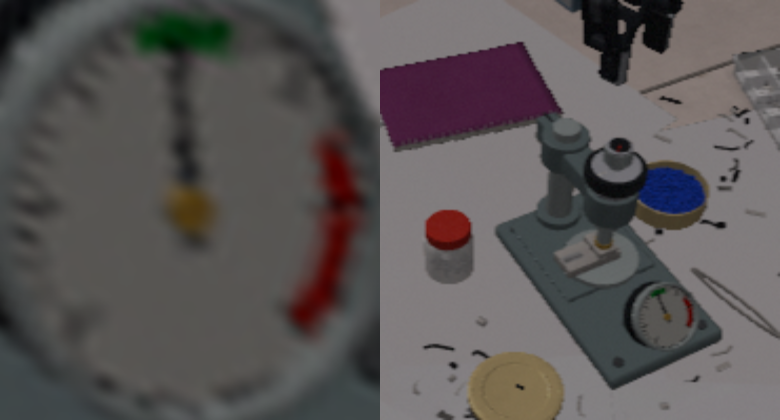

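The needle stands in the green band, at 28.7 N in the scene view and 28.9 N in the top view. Neighbouring objects have not shifted and the robot is clear, so I'm handing in.

```bash
python3 -c "
from plant import robot
robot.close_job()"
```

```text
the job is handed in; nothing more can be done
```

The check load is set and handed in at about 22 s of the 54 s allowed. The needle stands in the green band at about 28.7 N.

- **Coarse knob:** I turned it clockwise only, about 1.42 rad, until the foot touched. The dial read about 6.2 N, and still 6.2 N after I let go.
- **Fine knob:** I brought the load up in small steps to 29.4 N and released. It settled at 28.7 N in the scene camera and 28.9 N in the top camera. The highest reading at any point was 29.4 N.
- **Surroundings:** jar, lid and tweezers showed no shift in the images (under 0.05 px). The block patch shifted about 0.4 px; the foot, which had moved, is in that patch, and the block still lies under the foot. I checked the tin only by eye. The robot finished clear above the stand.

**What disagreed:** turning the fine knob raised the load about 30 N per rad of wrist turn, against the 45 N per rad given. I think the pads slipped a little on the knob, but I didn't confirm it. I went by the dial reading rather than by the angle turned. The load also dropped 0.7 N when I released the fine knob.

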